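# Slide the clipboard out over the edge of the monitor stand

### The arm

A 6-joint arm with a two-finger parallel gripper is mounted at the origin on the work surface. World frame = base frame: x ahead of the robot, y to its left, z up, the work surface at z = 0. Lengths are in mm, angles in rad, forces in N, time in s.
With the tool pointing down it reaches from about 350 to 775 mm from the base axis. Payload 7.3 kg.
Tool frame: the origin (TCP) lies at the very end of the fingers, on their centre line; the grasp point (between the pads) lies 19 mm behind it; x points along the fingers, z is the direction in which the jaws open and shut, and the axes are right-handed (so a half turn about x gives the same grasp; the last joint's range is limited). The gripper opens to 92 mm and grips with 3 to 60 N. Pads are 19 mm wide; open, the fingers measure 130 mm over their backs; the gripper's body (75 mm by 190 mm) begins 47 mm behind the grasp point.
Start: joints at [1.018, 0.342, 1.524, -0, 1.275, -0.146], TCP at [207.716, 482.181, 226.741] pointing down, gripper open.
Joint ranges: [-2.53, 2.53], [-0.77, 2.02], [0.04, 2.7], [-1, 4.14], [0.28, 2.66], [-3.11, 3.11]. Speed limits (rad/s): [2.57, 2.57, 3.14, 3.14, 3.14, 3.14].

### API

Orientations are given as [roll, pitch, yaw] about the fixed x, y, z axes, in that order (R = Rz(yaw) Ry(pitch) Rx(roll)).
In Python, from plant import * gives the robot as it stands.
- The arm moves only by the tool carry_out, never from a script. Its argument "rows" is a list of rows, each a list of 4 numbers: the shift along the world's x, y, z in mm, then the turn about the world's z in degrees. In form: [[x, y, z, twist], ...]. A call has 1 to 20 rows; each row is the pose to reach, as a shift and turn from the pose measured when the call began; what a row does not reach only later rows make up. A row lasts 1/12 s, in which the tool goes at most 41.7 mm and 7.16 degrees, less where a joint would pass 70% of its speed; a pose out of reach is approached as far as the arm can. A call with a gripper value outside its range is refused whole. "hand" is the finger opening in mm, from 0 to 91.8, set as the call begins (left out, the last holds). The fingers move at their own pace and stop on an object; the grip force is fixed at half the most. Time passes only in rows, so rows that repeat a pose let the fingers close. It gives the time, the measured TCP pose, the force and the opening at its end, in the units of the state.
- get_obs(): the state, without advancing time (a new reading comes with each control period).
- capture(name): name is "scene" or "top" or "wrist"; returns the picture (384x512x3 uint8, red, green, blue); there is no depth.
- camera_info(name): a dict with "camera_matrix" (3x3 intrinsics, pixels), "dist" ([k1, k2, p1, p2, k3] as OpenCV has them; the pictures are not rectified), "pose" (4x4, takes a point from camera to world coordinates); the wrist camera has in their place "mount" (4x4, takes a point from camera to tool coordinates, whose origin is the TCP and whose axes are the tool frame's). Camera axes: x right, y down, z forward; pixel columns grow to the right and rows downward; lengths in mm; the calibration is good to about 2 mm. A picture is of the moment at which its call begins: read the wrist's pose just before it. camera_info takes no time and is no camera call.
- close_job(): hands the job in, once; it reports no verdict.
The state is a dict: "time": time; "joint_positions": joint angles; "dq": joint speeds; "tau": joint torques, N m; "tool_pos": TCP position; "tcp_rot": TCP orientation; "contact_force": force on the tool from outside, world axes, zero at the start; "moment": the same for the moment, N m; "grip_width": finger opening in mm.
Only numpy, scipy, OpenCV 4.12 (cv2) and the standard library are available. Lean on these libraries where they do the work, as an engineer would, in place of code of your own. Each camera call takes 0.05 s, during which the arm holds its last target. There are 200 camera calls.

### The job

A small clipboard lies flat on the white monitor stand. Push it along the stand with the fingertips, away from the robot, until its far end sticks out 5 cm (within 1 cm) past the stand's far edge along its whole width, that is, square to the edge, so that the colleague opposite can take it. Only slide it flat on the stand, never lift or tip it, leave the mug, the stapler, the glue stick and the roll of tape where they are, and finish clear of everything.

Things in the scene. Friction and masses are not known exactly. Their poses are not given: they have to be found in the camera images.
- stand: White monitor stand, fixed to the desk: level top 260 mm deep (its x), 500 mm wide (its y), 14 mm thick, upper face 90 mm above the desk, on two side panels. Origin: centre of its footprint, at desk height. Its x axis points away from the robot to the far edge, y left, z up. Turned by up to 0.25 rad.
- stand_far_edge (a point): Middle of the stand top's far edge, on the upper face (130 mm along the stand's x from its centre, 90 mm above the desk). Same axes as the stand: x square to the edge and outward, y along the edge, z up.
- clipboard: Loose brown hardboard clipboard, 140 (its x) by 100 (its y) by 5 mm, about 0.1 kg, flat and wholly on the stand top, turned up to 0.35 rad from the stand. Origin: centre of the underside; x points from the clip end (x -70 mm) to the far end (x +70 mm). Steel clip 56 mm wide, 12 to 36 mm in from the clip end, its top 15.5 mm above the underside. Slides with ordinary friction, stays where left.
- clipboard_far_left (a point): Far left corner of the clipboard, on the underside (70 mm along its x, +50 mm along its y).
- clipboard_far_right (a point): Far right corner of the clipboard, on the underside (70 mm along its x, -50 mm along its y).
- mug: Loose white mug, 72 mm across, 85 mm high, handle on its +y side (turned away from the robot); stands on the stand top towards one side (left or right varies, the stapler is on the other). Origin: centre of its foot. Leave alone.
- stapler: Loose grey desk stapler, 130 mm long (its x), 36 mm wide, 55 mm high, on the stand top towards the other side. Origin: centre of its underside. Leave alone.
- glue_stick: Loose white and grey glue stick, 31 mm across, 90 mm high, upright on the desk beyond the stand. Origin: centre of its foot. Leave alone.
- tape_roll: Loose roll of clear tape, 72 mm across, 20 mm high, flat on the desk beyond the stand. Origin: centre of its underside. Leave alone.
Not all that is in view belongs to the job. What is shaped like the clipboard but blue, green or turquoise is not meant.

How it is judged:
By the outcome, as a careful person would: the job done as asked, in the order asked, and still so for the second after the job is handed in, with the robot touching nothing.
It also fails if it takes over 38 s, if anything falls off the work surface, if the arm or the gripper's body presses on something with over 40 N, if the wrist force passes 120 N, or if a joint passes its speed limit or range.

## Working session

There is one attempt and no reset: what is moved stays moved. The work goes in short steps, Python scripts to look and compute and a tool call to move; the robot and the scene stay as the last step left them, time stands still between calls to the robot, and variables do not carry over. Pictures are saved under pics/ and viewed, about 8 in all and at most 12, crops included, and the job is handed in when it is done.

Besides the shell and the picture viewer there is one more tool, called after ">>>" as name(argument=value, ...), one argument or row to a line, values as JSON. carry_out: Moves the arm, as the interface text tells. Its arguments: {"type":"object","properties":{"rows":{"type":"array"},"hand":{"type":"number"}},"required":["rows"]}

```bash
mkdir -p pics; python3 - <<'E'
from plant import *
import cv2,numpy as np
o=get_obs();print(o['time'],o['tool_pos'],o['tcp_rot'],o['grip_width'])
for n in("top","scene"):
    im=capture(n);cv2.imwrite(f"pics/{n}0.png",im[...,::-1]);c=camera_info(n);print(n,np.round(c["camera_matrix"],1).tolist(),c["dist"],np.round(c["pose"],3).tolist())
E
```

```text
0.0 [207.50748105 481.80601314 226.04558402] [ 3.0218639   1.5692578  -2.09729504] 91.46823988639001
top [[392.4, 0.0, 250.5], [0.0, 392.4, 186.5], [0.0, 0.0, 1.0]] [-0.12490668  0.          0.          0.          0.        ] [[0.031, -0.993, 0.112, 451.89], [-0.999, -0.034, -0.024, 26.671], [0.027, -0.112, -0.993, 1139.362], [0.0, 0.0, 0.0, 1.0]]
scene [[426.7, 0.0, 257.3], [0.0, 426.7, 188.8], [0.0, 0.0, 1.0]] [-0.01413023  0.          0.          0.          0.        ] [[-0.042, 0.729, -0.683, 1335.581], [0.999, 0.032, -0.028, 38.899], [0.002, -0.684, -0.73, 925.913], [0.0, 0.0, 0.0, 1.0]]
```

View pics/top0.png

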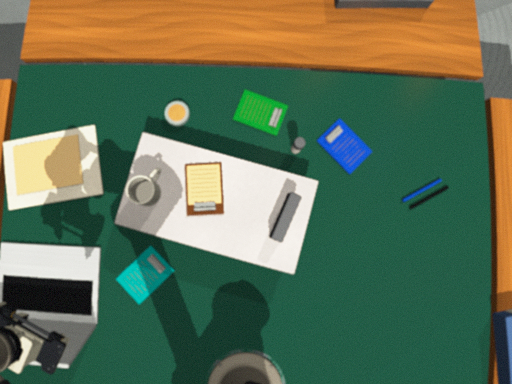

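View pics/scene0.png

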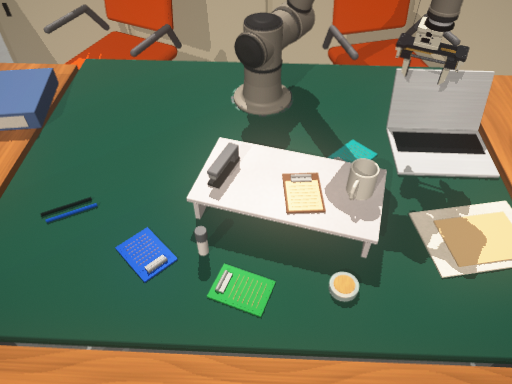

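```bash
cat > h.py <<'E'
from plant import *
import cv2,numpy as np
def toplane(n,px,z):
    c=camera_info(n);P=np.array(c["pose"])
    u=cv2.undistortPoints(np.array(px,float).reshape(-1,1,2),np.array(c["camera_matrix"]),np.array(c["dist"])).reshape(-1,2)
    d=np.c_[u,np.ones(len(u))]@P[:3,:3].T;return (P[:3,3]+d*((z-P[2,3])/d[:,2])[:,None])[:,:2]
def proj(n,pts):
    c=camera_info(n);T=np.linalg.inv(np.array(c["pose"]))
    return cv2.projectPoints(np.array(pts,float),cv2.Rodrigues(T[:3,:3])[0],T[:3,3],np.array(c["camera_matrix"]),np.array(c["dist"]))[0].reshape(-1,2)
def big(m,near):
    k,l,s,_=cv2.connectedComponentsWithStats(m.astype(np.uint8))
    ids=[i for i in range(1,k) if s[i,4]>150]
    ys={i:np.argwhere(l==i) for i in ids}
    i=min(ids,key=lambda i:np.hypot(*(ys[i][:,::-1]-near).T).min()-1e-4*s[i,4])
    return (l==i).astype(np.uint8)
def rect(n,m,z):
    S=4;M=cv2.resize(m*255,None,fx=S,fy=S,interpolation=cv2.INTER_LINEAR)>127
    c=max(cv2.findContours(M.astype(np.uint8),0,1)[0],key=len).reshape(-1,2)
    w=toplane(n,(c+.5)/S-.5,z)
    return cv2.minAreaRect(w.astype(np.float32)),w
def masks(im,near):
    h,s,v=[a.astype(int) for a in cv2.split(cv2.cvtColor(im,cv2.COLOR_RGB2HSV))]
    b=big((h<32)&(s>70)&(v>50),near)
    return b
E
python3 - <<'E'
from h import *
for n,near in(("top",(204,170)),("scene",(303,205))):
    im=cv2.imread(f"pics/{n}0.png")[...,::-1].copy()
    b=masks(im,near);r,_=rect(n,b,95);print(n,"clip",r,cv2.boxPoints(r).round(1).tolist())
    h,s,v=[a.astype(int) for a in cv2.split(cv2.cvtColor(im,cv2.COLOR_RGB2HSV))]
    w=big((s<60)&(v>110),(250,200));r2,_=rect(n,w,90);print(n,"stand",r2,cv2.boxPoints(r2).round(1).tolist())
    g=im[...,::-1].copy()
    for q,z,c in((r,95,(255,0,255)),(r2,90,(0,0,255))):
        p=proj(n,np.c_[cv2.boxPoints(q),[z]*4]);cv2.polylines(g,[np.round(p*8).astype(int)],True,c,1,shift=3)
    y,x=(110,80);cv2.imwrite(f"pics/o{n}.png",cv2.resize(g[y:y+180,x:x+250] if n=="top" else g[130:260,160:410],None,fx=3,fy=3,interpolation=2))
a,b=cv2.imread("pics/otop.png"),cv2.imread("pics/oscene.png");f=np.vstack([a,b]);cv2.imwrite("pics/o.png",cv2.resize(f,(480,595)))
E
```

```text
top clip ((561.136962890625, 126.65032958984375), (140.74110412597656, 99.75019073486328), 5.033677101135254) [[486.70001220703125, 170.1999969482422], [495.3999938964844, 70.80000305175781], [635.5999755859375, 83.0999984741211], [626.9000244140625, 182.5]]
top stand ((526.001708984375, 92.25355529785156), (506.82879638671875, 267.0790100097656), 76.25096130371094) [[336.1000061035156, -122.19999694824219], [595.5, -185.60000610351562], [715.9000244140625, 306.70001220703125], [456.5, 370.1000061035156]]
scene clip ((563.5203247070312, 127.7412338256836), (144.92457580566406, 102.06747436523438), 4.942538261413574) [[486.8999938964844, 172.3000030517578], [495.70001220703125, 70.69999694824219], [640.0999755859375, 83.0999984741211], [631.2999877929688, 184.8000030517578]]
scene stand ((540.3009033203125, 89.70950317382812), (504.1665344238281, 347.3969421386719), 76.2305679321289) [[311.6000061035156, -113.80000305175781], [649.0, -196.5], [769.0, 293.20001220703125], [431.6000061035156, 375.8999938964844]]
```

View pics/o.png

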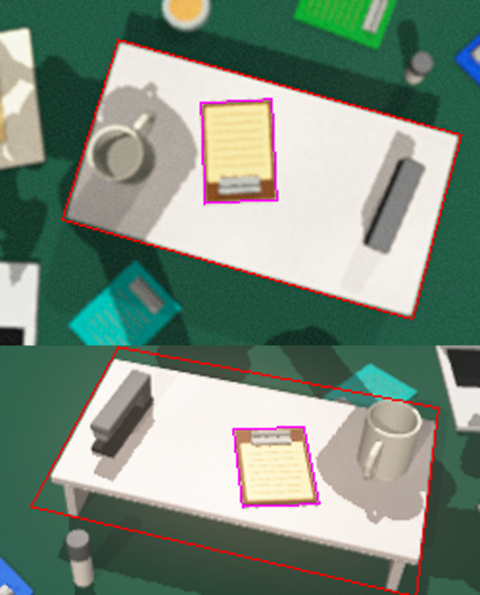

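```bash
python3 - <<'E'
from h import *
from scipy.spatial.transform import Rotation as R
o=get_obs();M=R.from_euler('xyz',o['tcp_rot']).as_matrix();print(M.round(3));j=M[:,2];print("jaw deg",np.degrees(np.arctan2(j[1],j[0])))
u=np.array([.9713,-.2377]);v=np.array([.2377,.9713]);C=np.array([526,92.3])
for nm,p,z in(("mug rim",(141,188),175),("stapler",[[298,193],[273,240]],145),("glue",(299,143),88),("tape",(176,112),10)):
    w=toplane("top",p,z);print(nm,w.round(),((w-C)@np.c_[u,v]).round())
# subpixel far edge of stand, top: gradient along u
g=cv2.cvtColor(cv2.imread("pics/top0.png"),cv2.COLOR_BGR2GRAY).astype(np.float32)
for a0 in(-130,130):
  for t in(-220,-150,-80,0,60,100,140,200):
    s=np.arange(a0-15,a0+15.1,.5);w=C+s[:,None]*u+t*v
    p=proj("top",np.c_[w,np.full(len(s),90)]).astype(np.float32)
    I=cv2.remap(g,p[:,0],p[:,1],1).ravel();d=np.abs(np.gradient(I));d[d<.3*d.max()]=0;print(a0,t,round((s*d).sum()/d.sum(),1))
E
```

```text
[[-0.001 -0.918  0.396]
 [-0.001  0.396  0.918]
 [-1.     0.    -0.001]]
jaw deg 66.69189907776614
mug rim [[548. 275.]] [[-22. 183.]]
stapler [[ 552. -119.]
 [ 430.  -58.]] [[  75. -199.]
 [ -57. -169.]]
glue [[ 696. -128.]] [[ 217. -174.]]
tape [[795. 228.]] [[229. 196.]]
-130 -220 -130.5
-130 -150 -130.5
-130 -80 -130.6
-130 0 -130.9
-130 60 -130.4
-130 100 -130.3
-130 140 -129.7
-130 200 -130.3
130 -220 130.9
130 -150 131.1
130 -80 131.1
130 0 131.0
130 60 131.2
130 100 130.8
130 140 131.1
130 200 130.8
```

>>> carry_out(
  rows=[
    [0, 0, 40, 0],
    [0, 0, 80, 0],
    [0, 0, 110, 0],
    [21, -30, 110, 3],
    [42, -61, 110, 6],
    [63, -91, 110, 9],
    [85, -121, 110, 12],
    [106, -152, 110, 15],
    [127, -182, 110, 18],
    [148, -212, 110, 21],
    [169, -243, 110, 24],
    [190, -273, 110, 26],
    [211, -303, 110, 28],
    [232, -334, 110, 28.3],
    [253, -364, 110, 28.3],
    [253, -364, 75, 28.3],
    [253, -364, 35, 28.3],
    [253, -364, 0, 28.3],
    [253, -364, 0, 28.3],
  ],
  hand=50,
)

```text
time: 1.68
tool_pos: [456.5, 117.1, 219.8]
tcp_rot: [1.67, 1.557, -2.957]
contact_force: [0.2, 0.2, 0.4]
grip_width: 49.5
```

>>> carry_out(
  rows=[
    [4, 1, -35, 0],
    [4, 1, -70, 0],
    [4, 1, -100, 0],
    [4, 1, -115, 0],
    [4, 1, -120, 0],
    [4, 1, -120, 0],
    [4, 1, -120, 0],
  ],
)

```text
time: 2.27
tool_pos: [461.8, 118.3, 101.4]
tcp_rot: [1.692, 1.56, -2.934]
contact_force: [0.7, 0.1, 0.4]
grip_width: 49.8
```

```bash
python3 - <<'E'
from h import *
from scipy.spatial.transform import Rotation as R
o=get_obs();M=R.from_euler('xyz',o['tcp_rot']).as_matrix();j=M[:,2];print(o['tool_pos'],M.round(3).tolist(),"jaw",np.degrees(np.arctan2(j[1],j[0])))
a=capture("scene");b=capture("wrist")
cv2.imwrite("pics/s1.png",np.vstack([cv2.resize(a[100:280,150:420],(600,400),interpolation=2),cv2.resize(b,(267,200))@np.eye(3,dtype=np.uint8) if 0 else np.pad(cv2.resize(b,(267,200)),((0,0),(0,333),(0,0)))])[...,::-1])
E
```

```text
[461.7577174  118.32100058 101.3697066 ] [[-0.011, -0.996, -0.086], [-0.002, -0.086, 0.996], [-1.0, 0.011, -0.001]] jaw 94.95709284787634
```

View pics/s1.png

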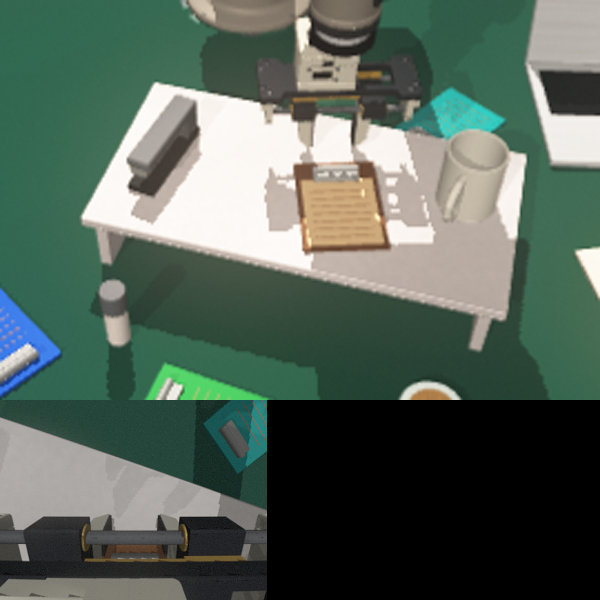

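>>> carry_out(
  rows=[
    [0, 0, -4, 0],
    [0, 0, -7, 0],
    [0, 0, -8.5, 0],
    [0, 0, -9, 0],
    [0, 0, -9, 0],
    [0, 0, -9, 0],
  ],
)

```text
time: 2.87
tool_pos: [461.8, 118.3, 92.6]
tcp_rot: [1.701, 1.56, -2.925]
contact_force: [0.1, -0.2, -0.5]
grip_width: 50.2
```

```bash
python3 - <<'E'
from h import *
T0=np.array([461.8,118.3]);N=np.array([491.05,120.5]);h=5.03
u=np.array([np.cos(np.radians(h)),np.sin(np.radians(h))]);
for s in np.arange(0,72.6,2.5):
    h=5.03-18.78*min(s,55)/55;d=np.array([np.cos(np.radians(h)),np.sin(np.radians(h))])
    t=N-9.5*d-T0;print([round(float(t[0]),1),round(float(t[1]),1),-.6,round(h-4.96,1)],end=", ")
    N=N+2.5*d
E
```

```text
[19.8, 1.4, -0.6, np.float64(0.1)], [22.3, 1.7, -0.6, np.float64(-0.8)], [24.7, 2.1, -0.6, np.float64(-1.6)], [27.2, 2.3, -0.6, np.float64(-2.5)], [29.7, 2.6, -0.6, np.float64(-3.3)], [32.2, 2.8, -0.6, np.float64(-4.2)], [34.7, 3.0, -0.6, np.float64(-5.1)], [37.2, 3.1, -0.6, np.float64(-5.9)], [39.7, 3.2, -0.6, np.float64(-6.8)], [42.2, 3.3, -0.6, np.float64(-7.6)], [44.7, 3.3, -0.6, np.float64(-8.5)], [47.2, 3.3, -0.6, np.float64(-9.3)], [49.7, 3.2, -0.6, np.float64(-10.2)], [52.3, 3.2, -0.6, np.float64(-11.0)], [54.8, 3.0, -0.6, np.float64(-11.9)], [57.3, 2.9, -0.6, np.float64(-12.7)], [59.8, 2.7, -0.6, np.float64(-13.6)], [62.2, 2.4, -0.6, np.float64(-14.4)], [64.7, 2.2, -0.6, np.float64(-15.3)], [67.2, 1.9, -0.6, np.float64(-16.1)], [69.7, 1.5, -0.6, np.float64(-17.0)], [72.2, 1.1, -0.6, np.float64(-17.9)], [74.6, 0.7, -0.6, np.float64(-18.7)], [77.1, 0.1, -0.6, -18.7], [79.5, -0.5, -0.6, -18.7], [81.9, -1.1, -0.6, -18.7], [84.4, -1.7, -0.6, -18.7], [86.8, -2.3, -0.6, -18.7], [89.2, -2.9, -0.6, -18.7], [91.6, -3.5, -0.6, -18.7],
```

>>> carry_out(
  rows=[
    [6, 0.5, -0.6, 0],
    [11, 1, -0.6, 0],
    [15, 1.2, -0.6, 0],
    [18, 1.3, -0.6, 0],
    [20, 1.4, -0.6, 0],
    [22.3, 1.7, -0.6, -0.8],
    [24.7, 2.1, -0.6, -1.6],
    [27.2, 2.3, -0.6, -2.5],
    [29.7, 2.6, -0.6, -3.3],
    [32.2, 2.8, -0.6, -4.2],
    [34.7, 3, -0.6, -5.1],
    [37.2, 3.1, -0.6, -5.9],
    [39.7, 3.2, -0.6, -6.8],
    [39.7, 3.2, -0.6, -6.8],
  ],
)

```text
time: 4.03
tool_pos: [502.1, 121.5, 92.0]
tcp_rot: [1.704, 1.561, -3.042]
contact_force: [-0.7, 0.5, -0.1]
grip_width: 50.3
```

```bash
python3 - <<'E'
from h import *
print({k:get_obs()[k] for k in('tool_pos','contact_force')})
a=capture("scene");cv2.imwrite("pics/s2.png",cv2.resize(a[120:260,230:410],(720,560),interpolation=2)[...,::-1])
b=masks(a,(303,205));print(rect("scene",b,95)[0])
E
```

```text
{'tool_pos': array([502.11553517, 121.45211216,  91.99460974]), 'contact_force': array([-0.678953  ,  0.45551214, -0.12239786])}
((585.1768798828125, 123.0169677734375), (146.51072692871094, 101.17294311523438), 0.20316144824028015)
```

View pics/s2.png

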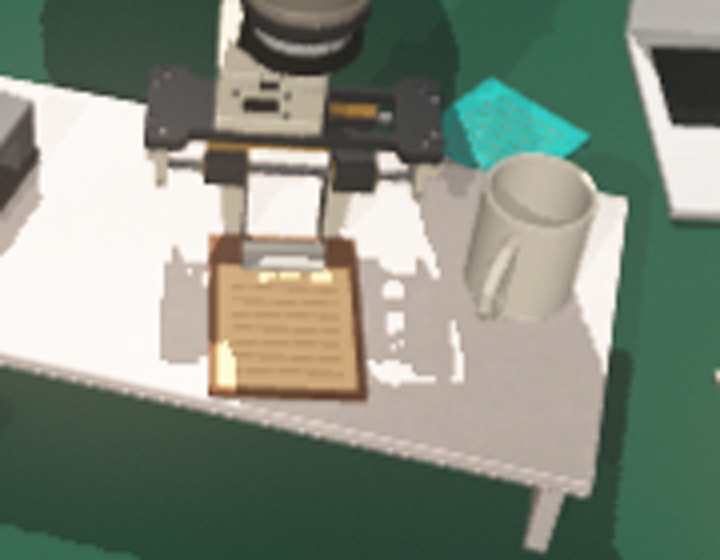

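>>> carry_out(
  rows=[
    [1.9, 0.1, 0, -0.8],
    [4.4, 0.1, 0, -1.7],
    [6.9, 0.1, 0, -2.5],
    [9.4, 0, 0, -3.4],
    [12, 0, 0, -4.2],
    [14.5, -0.2, 0, -5.1],
    [17, -0.3, 0, -5.9],
    [19.5, -0.5, 0, -6.8],
    [21.9, -0.8, 0, -7.6],
    [24.4, -1, 0, -8.5],
    [26.9, -1.3, 0, -9.3],
    [29.4, -1.7, 0, -10.2],
    [31.9, -2.1, 0, -11.1],
    [34.3, -2.5, 0, -11.9],
    [36.8, -3.1, 0, -11.9],
    [39.2, -3.7, 0, -11.9],
    [41.6, -4.3, 0, -11.9],
    [44.1, -4.9, 0, -11.9],
    [44.1, -4.9, 0, -11.9],
  ],
)

```text
time: 5.67
tool_pos: [546.6, 116.4, 92.0]
tcp_rot: [1.702, 1.561, 3.032]
contact_force: [0.8, -0.8, -0.4]
grip_width: 50.0
```

```bash
cat > m.py <<'E'
from h import *
from scipy.spatial.transform import Rotation as R
import sys
C=np.array([526,92.3]);U=np.array([[.9713,.2377],[-.2377,.9713]])
o=get_obs();M=R.from_euler('xyz',o['tcp_rot']).as_matrix();j=M[:,2]
print(o['time'],o['tool_pos'].round(1),"uv",((o['tool_pos'][:2]-C)@U).round(1),"heading",np.degrees(np.arctan2(j[1],j[0]))-90)
for n,near in(("top",(207,160)),("scene",(302,215))):
    a=capture(n);cv2.imwrite(f"pics/{n}_{sys.argv[1]}.png",a[...,::-1])
    r,_=rect(n,masks(a,near),95);p=cv2.boxPoints(r);print(n,r,((p-C)@U).round(1).tolist())
E
python3 m.py a
```

```text
5.6667 [546.6 116.4  92. ] uv [14.2 28.3] heading -13.778661129774392
top ((660.88427734375, 95.582763671875), (103.79046630859375, 80.08464050292969), 78.26577758789062) [[92.0, -18.0], [172.1, -15.2], [168.4, 88.5], [88.4, 85.7]]
scene ((629.6211547851562, 101.95570373535156), (102.84430694580078, 146.88815307617188), 80.14505004882812) [[28.6, -22.3], [175.1, -12.3], [168.1, 90.3], [21.6, 80.3]]
```

>>> carry_out(
  rows=[
    [1.9, -0.5, 0, 0],
    [3.9, -1, 0, 0],
    [5.8, -1.4, 0, 0],
    [7.8, -1.9, 0, 0],
    [9.2, -2.3, 0, 0],
    [10.2, -2.5, 0, 0],
    [10.7, -2.6, 0, 0],
    [10.7, -2.6, 0, 0],
  ],
)

```text
time: 6.43
tool_pos: [557.0, 113.8, 91.9]
tcp_rot: [1.708, 1.561, 3.038]
contact_force: [0.6, 0.8, 0.1]
grip_width: 50.3
```

```bash
python3 m.py b; python3 - <<'E'
import cv2,numpy as np
a=cv2.imread("pics/top_b.png")[120:240,140:270];b=cv2.imread("pics/scene_b.png")[130:260,240:380]
cv2.imwrite("pics/v_b.png",np.hstack([cv2.resize(a,(390,360),interpolation=2),cv2.resize(b,(388,360),interpolation=2)]))
E
```

```text
6.4333 [557.  113.8  91.9] uv [25.  28.2] heading -13.779878371013197
top ((669.9168701171875, 89.07540130615234), (104.85475158691406, 79.69729614257812), 73.89363098144531) [[98.6, -19.7], [178.2, -22.9], [182.5, 81.8], [102.9, 85.1]]
scene ((638.3989868164062, 96.93341827392578), (102.84197998046875, 146.4430389404297), 77.0793685913086) [[35.6, -21.3], [182.0, -19.1], [180.5, 83.7], [34.1, 81.6]]
```

View pics/v_b.png

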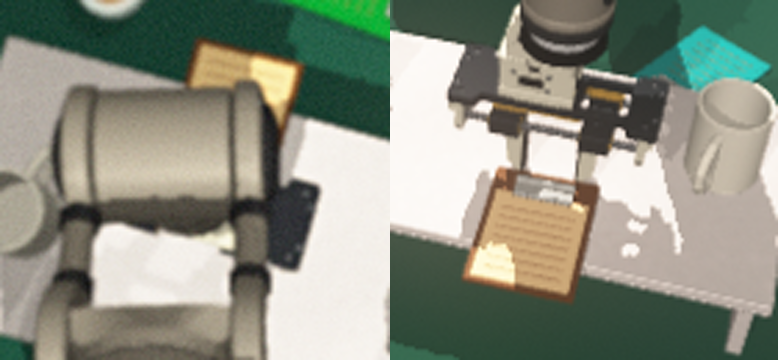

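>>> carry_out(
  rows=[
    [1.5, -0.4, 0, 0],
    [2.9, -0.7, 0, 0],
    [3.9, -1, 0, 0],
    [3.9, -1, 0, 0],
    [3.9, -1, 0, 0],
    [-2, 0.5, 0, 0],
    [-12, 3, 0, 0],
    [-30, 7, 0, 0],
    [-50, 12, 10, 0],
    [-75, 18, 40, 0],
    [-100, 25, 75, 0],
    [-125, 31, 105, 0],
    [-150, 37, 120, 0],
    [-180, 20, 130, 0],
    [-190, -10, 130, 0],
    [-190, -40, 130, 0],
    [-190, -40, 130, 0],
  ],
)

```text
time: 7.95
tool_pos: [366.0, 70.8, 222.5]
tcp_rot: [1.918, 1.563, -3.036]
contact_force: [1.6, 0.8, -0.4]
grip_width: 49.7
```

```bash
python3 m.py c; python3 - <<'E'
import cv2,numpy as np
a=cv2.imread("pics/top_c.png")[110:290,100:330];b=cv2.imread("pics/scene_c.png")[130:300,170:400]
cv2.imwrite("pics/v_c.png",np.hstack([cv2.resize(a,(395,310),interpolation=2),cv2.resize(b,(395,310),interpolation=2)]))
E
```

```text
7.95 [366.   70.8 222.5] uv [-150.3  -58.9] heading -13.893087994979894
top ((639.8699951171875, 92.94139099121094), (104.2415771484375, 143.23085021972656), 76.6471176147461) [[39.2, -24.9], [182.4, -23.9], [181.7, 80.3], [38.5, 79.3]]
scene ((642.0170288085938, 94.08181762695312), (103.50399017333984, 145.60594177246094), 76.29911041259766) [[39.5, -22.5], [185.1, -22.4], [185.0, 81.1], [39.4, 81.0]]
```

View pics/v_c.png

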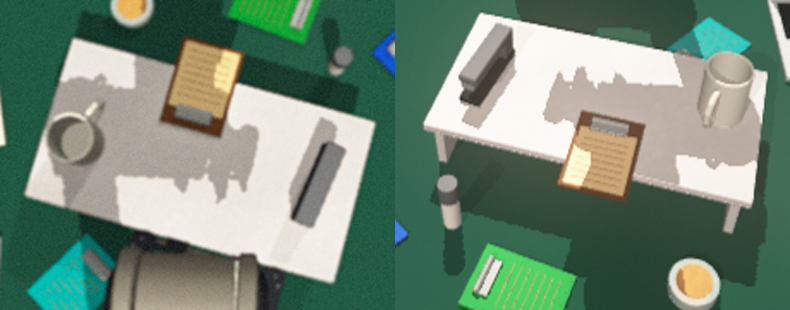

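```bash
python3 -c "
from plant import *
print(get_obs()['dq'].round(3));print(close_job())"
```

```text
[ 0.036  0.021 -0.017  0.006  0.003  0.01 ]
the job is handed in; nothing more can be done
None
```

I pushed the clipboard flat along the stand with both fingertips, turning it square to the far edge as it went, then backed off and raised the arm. The job is handed in, at about 8 s on the robot's clock.

- **Overhang:** the last unobstructed top view puts the clipboard's far end about 50 mm past the stand's far edge. It is about 0.4° off square, so the two far corners differ by about 0.7 mm.
- **Camera agreement:** the scene camera agrees on the angle within 0.1° of square. Its raw outline reads the far end about 3 mm further out. It already read about 4 mm long there before the push, so I relied on the top view.
- **Other objects:** in the final pictures the mug, stapler, glue stick and tape roll look unmoved; I checked this by eye only. The force reading was under 2 N at the end of every move.
- **At hand-in:** the gripper was well clear at 222 mm height, with only small leftover joint motion (at most 0.04 rad/s).

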